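# Blend two batches of tumbling media with a stirrer

### The job

Mix the two batches of tumbling media: take the blue-handled stirrer from its stand and, with its foot down among the beads, stir round the pan clockwise (seen from above) in wide circles, at least twice round, until both colours are found on both sides of the black line. Keep every bead in the pan and your fingers out of it, then put the stirrer back standing in its socket. Leave the other things on the bench where they are.

Things in the scene. Friction and masses are not known exactly. Their poses are not given: they have to be found in the camera images.
- pan: Round metal mixing pan, fixed to the bench; 180 mm wide outside, rim 50 mm above the bench. Flat floor 120 mm wide, 5 mm above the bench; from its edge a 40 degree flank rises to the upright wall. Origin: centre of its underside. A black line crosses the floor along the pan's y axis. At first 4 orange beads lie on its +x side, 4 green on -x; within 18 mm of floor points 23 mm from the centre on the line there is no bead.
- stand: Light wooden block 100x100 mm, 55 mm tall, fixed to the bench, with one round upright socket in the middle of its top: 40 mm wide, 45 mm deep (socket floor 10 mm above the bench), mouth with a 5 mm chamfer. Origin: centre of its underside (bench level).
- stirrer_handle (a point): Centre of the stirrer's blue handle. The stirrer is an upright stick 115 mm long, 70 g: a round wooden dowel 24 mm thick below, and on its top 50 mm a square blue handle 24x24 mm. This point lies on its axis, 90 mm above its foot (the handle goes on 25 mm above and below it). z points up along the stick; x and y are square to the handle's flats.
- stirrer_foot (a point): Lower end of the stirrer, centre of its flat foot; same axes. It starts standing on the floor of the stand's socket. In the pan, circles of 35 to 50 mm radius, the foot a few mm off the floor, carry the beads along easily (a few N).
- orange0_center (a point): Centre of a chunky orange bead (tumbling media): a ball 26 mm wide, 20 g, lying loose in the pan, centre 18 mm above the bench on the flat floor.
- orange1_center (a point): Centre of a chunky orange bead (tumbling media): a ball 26 mm wide, 20 g, lying loose in the pan, centre 18 mm above the bench on the flat floor.
- orange2_center (a point): Centre of a chunky orange bead (tumbling media): a ball 26 mm wide, 20 g, lying loose in the pan, centre 18 mm above the bench on the flat floor.
- orange3_center (a point): Centre of a chunky orange bead (tumbling media): a ball 26 mm wide, 20 g, lying loose in the pan, centre 18 mm above the bench on the flat floor.
- green0_center (a point): Centre of a chunky green bead (tumbling media): a ball 26 mm wide, 20 g, lying loose in the pan, centre 18 mm above the bench on the flat floor.
- green1_center (a point): Centre of a chunky green bead (tumbling media): a ball 26 mm wide, 20 g, lying loose in the pan, centre 18 mm above the bench on the flat floor.
- green2_center (a point): Centre of a chunky green bead (tumbling media): a ball 26 mm wide, 20 g, lying loose in the pan, centre 18 mm above the bench on the flat floor.
- green3_center (a point): Centre of a chunky green bead (tumbling media): a ball 26 mm wide, 20 g, lying loose in the pan, centre 18 mm above the bench on the flat floor.
- tape: Bystander: yellow tape measure 78x36 mm, 60 mm tall, lying on the bench. Origin at its underside. Leave alone.
- yellow_driver: Bystander: screwdriver with yellow handle, 169 mm, lying on the bench. Origin at its underside. Leave alone.
- pliers: Bystander: pliers with blue handles, 176 mm, lying on the bench. Origin at its underside. Leave alone.
- block: Bystander: small wooden block 45x90x34 mm, lying on the bench. Origin at its underside. Leave alone.
Things that resemble listed ones, but are neither listed nor needed, are in the scene too. Of the things like the part that bears stirrer_handle, leave any that is purple; of the rest the larger one is meant.

How it is judged:
By the outcome, as a careful person would: the job done as asked, in the order asked, and still so for the second after the job is handed in, with the robot touching nothing.
It also fails if it takes over 72 s, if anything falls off the work surface, if the arm or the gripper's body presses on something with over 40 N, if the wrist force passes 120 N, or if a joint passes its speed limit or range.

### The arm

A 6-joint arm with a two-finger parallel gripper is mounted at the origin on a cart in front of the work surface, level with it; the furniture and walls round the work are solid. World frame = base frame: x ahead of the robot, y to its left, z up, the work surface at z = 0. Lengths are in m, angles in rad, forces in N, time in s.
With the tool pointing down it reaches from about 0.35 to 0.875 m from the base axis. Payload 15.5 kg.
Tool frame: the origin (TCP) lies at the very end of the fingers, on their centre line; the grasp point (between the pads) lies 19 mm behind it (manip.pinch_z is the z of the grasp point in the tool frame, in m); z points along the fingers, y is the direction in which the jaws open and shut (so a half turn about z gives the same grasp; the last joint's range is limited). The gripper opens to 85 mm and grips with 20 to 120 N. Pads are 22 mm wide; open, the fingers measure 114 mm over their backs; the gripper's body (76 mm by 85 mm) begins 54 mm behind the grasp point. The pads swing forward as they close: fully open they stand 13 mm farther back than shut.
Start: joints at [-1.212, 0.494, 1.345, -0, 1.302, -0.096], TCP at [0.274, -0.562, 0.231] pointing down, gripper open.
Joint ranges: [-2.91, 2.91], [-0.82, 2.16], [0.22, 2.67], [-1.22, 4.37], [0.12, 2.79], [-3.08, 3.08]. Speed limits (rad/s): [1.89, 1.89, 2.57, 3.01, 3.01, 3.01].

### API

Orientations are given as a rotation vector (axis times angle).
In Python, from plant import manip gives the robot as it stands.
- The arm moves only by the tool servo_tool, never from a script. Its argument "targets" is text: rows parted by semicolons, each of 5 numbers parted by spaces: the opening, from 0 (shut) to 1 (fully open), then the shift along the tool's x, y, z as a fraction of full scale, then the turn about the tool's z as a fraction of full scale. In form: claw tx ty tz twist; .... A call has 1 to 8 rows; each row is the pose to reach, as a shift and turn from the pose measured when the call began, along the tool's axes at that moment, turning the shorter way round; what a row does not reach only later rows make up. Full scale, the value 1, is 0.8 m for a shift and 2 pi rad for a turn. A row lasts 1/10 s, in which the tool goes at most 50 mm and 8.59 degrees, less where a joint would pass 70% of its speed; a pose out of reach is approached as far as the arm can. A call with a number of a shift or a turn outside -1 to 1 is refused whole. A call with a gripper value outside its range is refused whole. The fingers move at their own pace and stop on an object; "grip_force" is the grip in N (left out, the last holds). Time passes only in rows, so rows that repeat a pose let the fingers close. It gives the time, the measured TCP pose, the force and the opening at its end, in the units of the state.
- manip.state(): the state, without advancing time (a new reading comes with each control period).
- manip.read_camera(name): name is "scene" or "top"; returns (picture, depth): 400x640x3 uint8, red, green, blue; 400x640 float32, m along the optical axis (not along the pixel's ray), 0 where there is no reading.
- manip.calibration(name): a dict with "intrinsics" (3x3 intrinsics, pixels), "k1" (the pictures are not rectified: a ray, as slopes to the right and down, at radius r is drawn at 1 + k1 r^2 times it, then the intrinsics apply), "eye" and "rotation" of the camera in the world. Camera axes: x right, y down, z forward; pixel columns grow to the right and rows downward; lengths in m; the calibration is good to about 2 mm. A picture is of the moment at which its call begins. calibration takes no time and is no camera call.
- manip.finish_job(): hands the job in, once; it reports no verdict.
The state is a dict: "time": time; "qpos": joint angles; "dq": joint speeds; "joint_torque": joint torques, N m; "tcp_pos": TCP position; "ee_rot": TCP orientation; "force": force on the tool from outside, world axes, zero at the start; "wrist_torque": the same for the moment, N m; "grip_width": finger opening in m.
Only numpy, scipy, OpenCV 4.12 (cv2) and the standard library are available. Lean on these libraries where they do the work, as an engineer would, in place of code of your own. Each camera call takes 0.05 s, during which the arm holds its last target.

## Working session

There is one attempt and no reset: what is moved stays moved. The work goes in short steps, Python scripts to look and compute and a tool call to move; the robot and the scene stay as the last step left them, time stands still between calls to the robot, and variables do not carry over. Pictures are saved under pics/ and viewed, and the job is handed in when it is done.

Besides the shell and the picture viewer there is one more tool, called after "Emit:" by a JSON object that holds its "op" and its "data". servo_tool: Moves the arm, as the interface text tells. Its arguments: {"type":"object","properties":{"targets":{"type":"string"},"grip_force":{"type":"number"}},"required":["targets"]}

```bash
mkdir -p pics; ls; python3 - <<'E'
from plant import manip
import cv2,numpy as np
print(manip.state())
for n in("scene","top"):
    p,d=manip.read_camera(n); cv2.imwrite(f"pics/{n}0.png",p[:,:,::-1]); np.savez(f"{n}0.npz",p=p,d=d)
    print(n,manip.calibration(n))
print(manip.pinch_z)
E
```

```text
pics
{'time': 0.0, 'qpos': array([-1.21250368e+00,  4.94184666e-01,  1.34616107e+00, -6.64636282e-06,
        1.30246432e+00, -9.54980511e-02]), 'dq': array([-0.00153716, -0.0009296 ,  0.00018977, -0.00217516,  0.00037706,
       -0.0007346 ]), 'joint_torque': array([-7.94680906e-03, -8.82173824e+01, -3.83869386e+01, -7.65406749e-04,
        1.01147429e-02,  7.24241181e-05]), 'tcp_pos': array([ 0.2738584 , -0.56140084,  0.23068918]), 'ee_rot': array([-3.05989625e+00, -7.06443770e-01,  2.60424898e-04]), 'force': array([0.7171005 , 0.61598046, 0.21134144]), 'wrist_torque': array([-0.02007745, -0.0355447 ,  0.04365317]), 'grip_width': 0.08563772775705207}
scene {'intrinsics': array([[496.23998269,   0.        , 320.8227045 ],
       [  0.        , 496.23998269, 193.5966027 ],
       [  0.        ,   0.        ,   1.        ]]), 'k1': -0.03394071823248355, 'eye': array([-0.24089515, -0.34640923,  0.94053275]), 'rotation': array([-2.05188389,  1.15583245, -0.52135823])}
top {'intrinsics': array([[412.77531481,   0.        , 315.58228454],
       [  0.        , 412.77531481, 201.99115805],
       [  0.        ,   0.        ,   1.        ]]), 'k1': -0.04397595655316573, 'eye': array([0.40429959, 0.15047295, 1.09366153]), 'rotation': array([-2.13348353,  2.1584145 , -0.20045698])}
-0.0187
```

View pics/scene0.png

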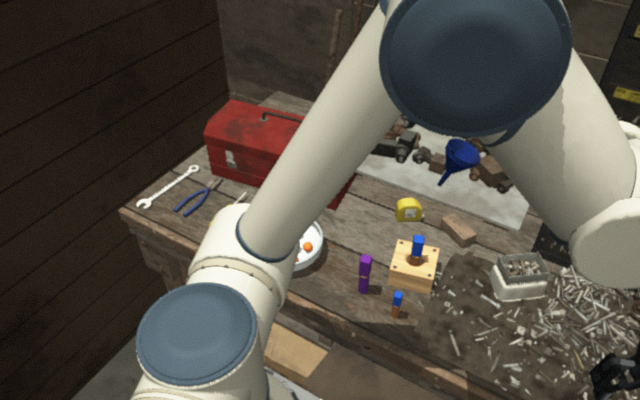

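View pics/top0.png

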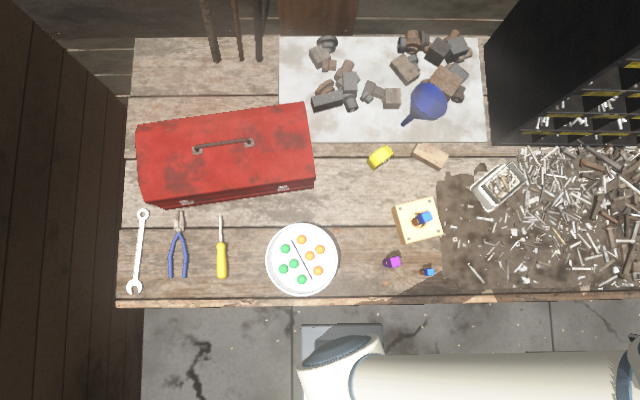

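In the top view the pan is at (302,259). The stick in the stand has its blue handle at (424,216), a purple stick is at (392,262) and a small blue one at (428,271). The one in the stand is blue and the larger of the two, so it fits. I'll check that in a crop.

```bash
cat > h.py <<'E'
import numpy as np,cv2
from scipy.spatial.transform import Rotation as R
from plant import manip
def ray(n,u,v):
    c=manip.calibration(n);K=c["intrinsics"]
    p=cv2.undistortPoints(np.array([[[u,v]]],float),K,np.array([c["k1"],0,0,0.]))[0,0]
    # 1+k1 r^2 same as opencv radial model
    return c["eye"],R.from_rotvec(c["rotation"]).as_matrix()@np.array([p[0],p[1],1.])
def atz(n,u,v,z):
    e,d=ray(n,u,v);return e+d*(z-e[2])/d[2]
def cloud(n,d):
    c=manip.calibration(n);K=c["intrinsics"]
    v,u=np.mgrid[0:400,0:640]
    p=cv2.undistortPoints(np.stack([u,v],-1).reshape(-1,1,2).astype(float),K,np.array([c["k1"],0,0,0.])).reshape(400,640,2)
    P=np.concatenate([p,np.ones((400,640,1))],-1)*d[...,None]
    return P@R.from_rotvec(c["rotation"]).as_matrix().T+c["eye"]
E
python3 - <<'E'
from h import *
t=np.load("top0.npz");s=np.load("scene0.npz")
def crop(p,x,y,w,h,k,n): cv2.imwrite(n,cv2.resize(p[y:y+h,x:x+w,::-1],None,fx=k,fy=k,interpolation=cv2.INTER_CUBIC))
crop(t['p'],370,180,90,110,5,"pics/c1.png")
crop(t['p'],255,215,95,90,6,"pics/c2.png")
crop(s['p'],340,200,110,130,4,"pics/c3.png")
C=cloud("top",t['d']);np.set_printoptions(precision=4,suppress=True)
for u,v in[(424,216),(392,262),(428,271),(405,235),(435,232),(302,259)]: print(u,v,C[v,u])
E
```

```text
424 216 [ 0.5281 -0.1307  0.1249]
392 262 [ 0.4207 -0.0513  0.1145]
428 271 [ 0.3981 -0.1453  0.0835]
405 235 [ 0.4892 -0.1002  0.0525]
435 232 [ 0.4958 -0.1776  0.0535]
302 259 [0.4336 0.1624 0.0082]
```

View pics/c1.png

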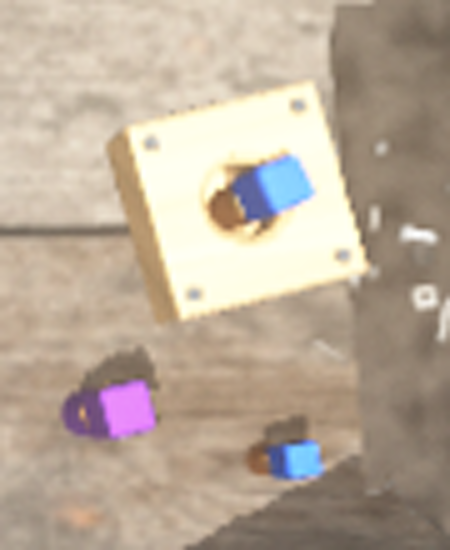

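View pics/c2.png

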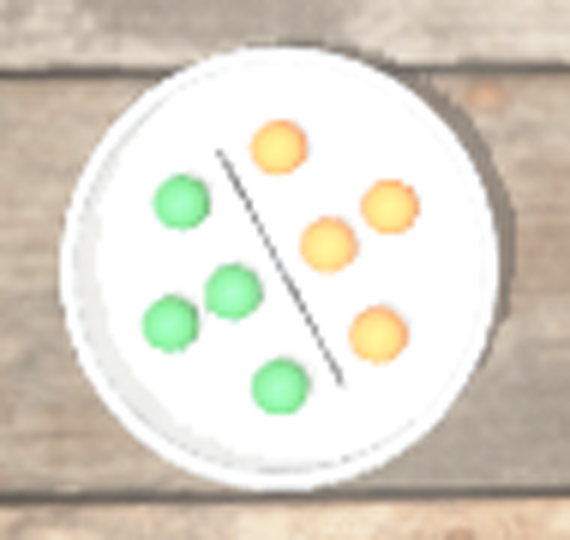

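View pics/c3.png

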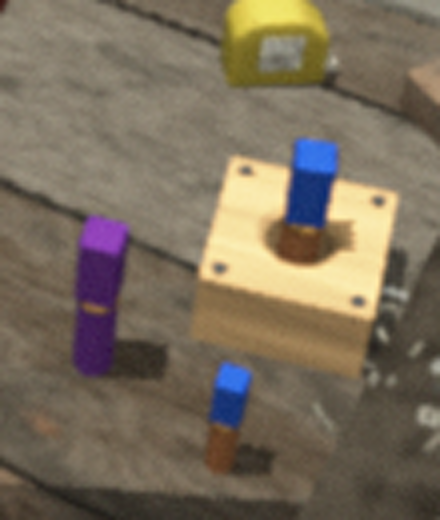

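The crops confirm it: the stick in the socket has a blue handle, its top is at z 0.125, and it is larger than the free-standing blue one (top at 0.083). The purple one stays where it is. Next, precise measurements.

```bash
python3 - <<'E'
from h import *
np.set_printoptions(precision=4,suppress=True)
t=np.load("top0.npz");C=cloud("top",t['d']);p=t['p'].astype(int)
blue=(p[...,2]-p[...,0]>60)
m=blue&(C[...,2]>0.118);m[:, :405]=0;m[:,445:]=0;m[:190]=0;m[250:]=0
v,u=np.nonzero(m);print(len(v),u.min(),u.max(),v.min(),v.max(),C[m].mean(0))
r=cv2.minAreaRect((C[m][:,:2]*1000).astype(np.float32));print("rect mm",r)
# by pixel: top face centre
for q in[(427.4,216.2)]: print(atz("top",*q,0.125))
print([atz("top",*q,0.125)[:2] for q in [(370+245/5,180+172/5),(370+298/5,180+153/5),(370+314/5,180+190/5),(370+271/5,180+211/5)]])
# stand screws (crop px)
S=np.array([atz("top",370+a/5-.4,180+b/5-.4,0.055) for a,b in[(151,143),(298,105),(343,255),(194,294)]]);print(S,S.mean(0))
K=np.array([atz("top",370+a/5-.4,180+b/5-.4,0.055) for a,b in[(130,130),(315,83),(367,268),(180,320)]]);print(K[:,:2],K.mean(0))
# pan rim
zz=C[...,2];m=(zz>0.046)&(zz<0.056);m[:,:255]=0;m[:,350:]=0;m[:210]=0;m[305:]=0
P=C[m][:,:2];A=np.c_[2*P,np.ones(len(P))];s=np.linalg.lstsq(A,(P**2).sum(1),rcond=None)[0];print("rim",len(P),s[:2],np.sqrt(s[2]+s[0]**2+s[1]**2))
# visual ellipse outline extents crop c2
for a,b in[(60,268),(500,268),(280,46),(280,490)]: print(atz("top",255+a/6-.4,215+b/6-.4,0.05))
for a,b in[(220,150),(342,384)]: print("line",atz("top",255+a/6-.4,215+b/6-.4,0.005))
for n,a,b in[("o",279,147),("o",390,206),("o",328,245),("o",378,334),("g",182,201),("g",234,291),("g",171,323),("g",280,386)]:print(n,atz("top",255+a/6-.4,215+b/6-.4,0.022))
E
```

```text
91 421 432 211 222 [ 0.5271 -0.1355  0.1253]
rect mm ((527.71826171875, -136.2138214111328), (22.33260154724121, 21.538738250732422), 23.653995513916016)
[ 0.5275 -0.1389  0.125 ]
[array([ 0.5321, -0.1188]), array([ 0.541, -0.145]), array([ 0.523 , -0.1517]), array([ 0.5132, -0.1303])]
[[ 0.5579 -0.0895  0.055 ]
 [ 0.5769 -0.1668  0.055 ]
 [ 0.4991 -0.1856  0.055 ]
 [ 0.4803 -0.1079  0.055 ]] [ 0.5285 -0.1374  0.055 ]
[[ 0.5647 -0.0789]
 [ 0.5883 -0.1764]
 [ 0.4923 -0.1976]
 [ 0.4673 -0.1001]] [ 0.5282 -0.1382  0.055 ]
rim 567 [0.434  0.1643] 0.08824230170136708
[0.4329 0.2555 0.05  ]
[0.4306 0.0717 0.05  ]
[0.5251 0.163  0.05  ]
[0.3409 0.1645 0.05  ]
line [0.4847 0.1902 0.005 ]
line [0.3828 0.1379 0.005 ]
o [0.4844 0.1641 0.022 ]
o [0.4584 0.1165 0.022 ]
o [0.4421 0.1434 0.022 ]
o [0.404  0.1225 0.022 ]
g [0.4617 0.206  0.022 ]
g [0.423  0.1839 0.022 ]
g [0.4098 0.2108 0.022 ]
g [0.3826 0.1645 0.022 ]
```

```bash
cat >> h.py <<'E'
def plan(wps,yaw=None,st=None):
    """world TCP waypoints -> tool-axis fractions from the present pose"""
    st=st or manip.state();M=R.from_rotvec(st["ee_rot"]).as_matrix()
    print("t",round(st["time"],2),"tcp",np.round(st["tcp_pos"],4),"yaw_x",round(np.degrees(np.arctan2(M[1,0],M[0,0])),2),"tilt",round(np.degrees(np.arccos(-M[2,2])),2),"F",np.round(st["force"],1),"w",round(st["grip_width"],4))
    tw=0
    if yaw is not None: tw=-(np.radians(yaw)-np.arctan2(M[1,0],M[0,0]));tw=(tw+np.pi)%(2*np.pi)-np.pi; tw/=2*np.pi
    for w in wps:
        f=M.T@(np.array(w)-st["tcp_pos"])/.8
        print("%.4f %.4f %.4f %.4f;"%(*f,tw),end=" ")
    print()
E
python3 - <<'E'
from h import *
t=np.load("top0.npz");C=cloud("top",t['d'])
m=(C[...,2]>0.06)&(C[...,0]<0.75);m[:,340:]=0;m[300:]=0
P=C[m];print(P[:,2].max());
for y in(0.05,.1,.15,.2,.25,.3):
  q=P[abs(P[:,1]-y)<.01];print(y,q[:,0].min() if len(q) else None, q[:,2].max() if len(q) else None)
plan([(.45,-.3,.25),(.5277,-.137,.20),(.5277,-.137,.083)],yaw=22)
E
```

```text
1.09366152713035
0.05 None None
0.1 0.7271133954883771 0.08044010320945727
0.15 0.4042995934641195 1.09366152713035
0.2 0.6055325523129208 0.178238682848191
0.25 0.6012594679041015 0.17788923335974194
0.3 0.5943232881074567 0.20712134731868947
t 0.1 tcp [ 0.2739 -0.5615  0.2308] yaw_x 26.0 tilt 0.06 F [-0.3  1.4  0. ] w 0.0854
0.3412 -0.1972 -0.0238 0.0111; 0.5178 -0.3377 0.0389 0.0111; 0.5178 -0.3376 0.1851 0.0111;
```

Emit:
{"op": "servo_tool", "data": {"targets": "1 0.06 -0.035 -0.01 0.002;1 0.11 -0.07 -0.01 0.004;1 0.16 -0.105 -0.01 0.006;1 0.21 -0.14 0 0.008;1 0.27 -0.175 0 0.011;1 0.32 -0.21 0 0.011;1 0.37 -0.245 0 0.011;1 0.42 -0.275 0 0.011", "grip_force": 80}}

```text
time: 0.9
tcp_pos: [0.4781, -0.2169, 0.2309]
ee_rot: [-3.082, -0.6, 0.001]
force: [0.6, -0.5, -0.9]
grip_width: 0.0855
```

```bash
python3 -c "
from h import *
plan([(.5277,-.137,.20),(.5277,-.137,.083)],yaw=22)"
```

```text
t 0.9 tcp [ 0.4781 -0.2169  0.2309] yaw_x 22.03 tilt 0.09 F [ 0.6 -0.5 -0.9] w 0.0855
0.0950 -0.0693 0.0387 0.0001; 0.0950 -0.0691 0.1850 0.0001;
```

Emit:
{"op": "servo_tool", "data": {"targets": "1 0.05 -0.035 0.02 0;1 0.08 -0.058 0.03 0;1 0.095 -0.069 0.038 0;1 0.095 -0.069 0.038 0;1 0.095 -0.069 0.038 0"}}

```text
time: 1.4
tcp_pos: [0.5275, -0.1378, 0.2005]
ee_rot: [-3.082, -0.601, 0.002]
force: [-0.1, -0.8, -0.3]
grip_width: 0.0855
```

```bash
python3 -c "
from h import *
plan([(.5277,-.137,.20),(.5277,-.137,.083)],yaw=22)
p,d=manip.read_camera('scene');cv2.imwrite('pics/s1.png',cv2.resize(p[150:330,320:520,::-1],None,fx=4,fy=3.3,interpolation=2))"
```

```text
t 1.4 tcp [ 0.5275 -0.1378  0.2005] yaw_x 22.05 tilt 0.1 F [-0.1 -0.8 -0.3] w 0.0855
0.0006 -0.0008 0.0007 0.0001; 0.0007 -0.0006 0.1469 0.0001;
```

View pics/s1.png

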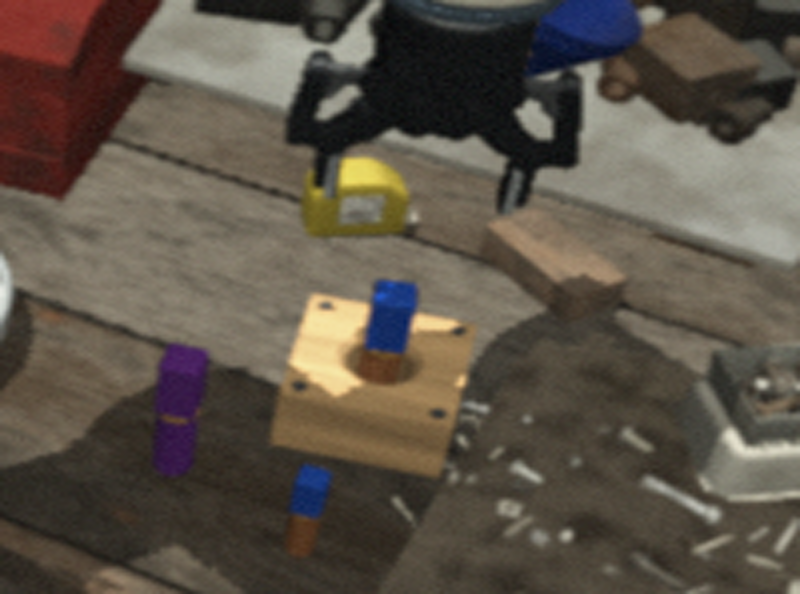

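The gripper is open and centred above the blue handle (crop px 392,310). The purple stick at (180,410) and the tape are well clear, so I'm descending.

Emit:
{"op": "servo_tool", "data": {"targets": "1 0 -0.001 0.05 0;1 0.001 -0.001 0.1 0;1 0.001 -0.001 0.13 0;1 0.001 -0.001 0.147 0;1 0.001 -0.001 0.147 0;1 0.001 -0.001 0.147 0;0 0.001 -0.001 0.147 0;0 0.001 -0.001 0.147 0"}}

```text
time: 2.25
tcp_pos: [0.5283, -0.1375, 0.0842]
ee_rot: [-3.084, -0.599, -0.001]
force: [1.1, -0.0, 0.1]
grip_width: 0.0589
```

Emit:
{"op": "servo_tool", "data": {"targets": "0 0 0 0 0;0 0 0 0 0;0 0 0 0 0;0 0 0 0 0;0 0 0 0 0;0 0 0 0 0;0 0 0 0 0;0 0 0 0 0"}}

```text
time: 3.05
tcp_pos: [0.5285, -0.1375, 0.0847]
ee_rot: [3.084, 0.599, 0.002]
force: [-1.2, 0.4, 9.2]
grip_width: 0.0231
```

```bash
python3 -c "
from h import *
plan([(.5277,-.137,.243),(.49,-.02,.26),(.454,.1745,.22)],yaw=22)"
```

```text
t 3.05 tcp [ 0.5285 -0.1375  0.0847] yaw_x 21.99 tilt 0.08 F [-1.2  0.4  9.2] w 0.0231
-0.0005 -0.0009 -0.1978 -0.0000; 0.0106 -0.1541 -0.2191 -0.0000; 0.0598 -0.3964 -0.1692 -0.0000;
```

Emit:
{"op": "servo_tool", "data": {"targets": "0 0 0 -0.04 0;0 0 0 -0.08 0;0 0 0 -0.13 0;0 0 0 -0.17 0;0 0 0 -0.19 0;0 0 0 -0.2 0;0 0 0 -0.2 0"}}

```text
time: 3.75
tcp_pos: [0.5285, -0.1376, 0.2453]
ee_rot: [3.083, 0.599, 0.004]
force: [-0.4, -0.3, -1.1]
grip_width: 0.0231
```

```bash
python3 -c "
from h import *
plan([(.49,-.02,.245),(.454,.1745,.22)],yaw=22)
p,d=manip.read_camera('scene');cv2.imwrite('pics/s2.png',cv2.resize(p[150:330,320:520,::-1],None,fx=4,fy=3.3,interpolation=2))"
```

```text
t 3.75 tcp [ 0.5285 -0.1376  0.2453] yaw_x 21.99 tilt 0.15 F [-0.4 -0.3 -1.1] w 0.0231
0.0104 -0.1543 0.0002 -0.0000; 0.0596 -0.3966 0.0312 -0.0000;
```

View pics/s2.png

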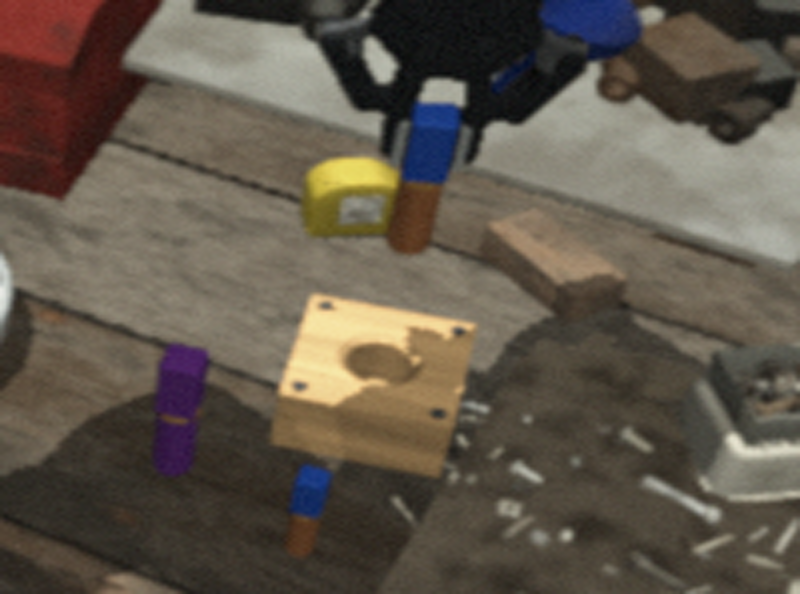

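The stick is held upright (handle at 432,140, foot at 408,245), and the socket at (382,365) is empty. Now moving to the pan.

Emit:
{"op": "servo_tool", "data": {"targets": "0 0.004 -0.05 0 0;0 0.012 -0.1 0 0;0 0.02 -0.15 0 0;0 0.028 -0.2 0 0;0 0.036 -0.25 0.005 0;0 0.044 -0.3 0.01 0;0 0.052 -0.35 0.02 0;0 0.06 -0.397 0.031 0"}}

```text
time: 4.6
tcp_pos: [0.4525, 0.1766, 0.2181]
ee_rot: [3.084, 0.599, -0.001]
force: [1.2, -0.3, -0.0]
grip_width: 0.023
```

Emit:
{"op": "servo_tool", "data": {"targets": "0 0 0 0 0;0 0 0 0 0"}}

```text
time: 4.8
tcp_pos: [0.4514, 0.177, 0.2167]
ee_rot: [3.083, 0.602, -0.005]
force: [0.2, -0.6, -0.4]
grip_width: 0.0231
```

```bash
python3 -c "
from h import *
plan([(.454,.1745,.13),(.454,.1745,.0835)],yaw=22)
for n in('scene','top'):
  p,d=manip.read_camera(n);cv2.imwrite('pics/%s3.png'%n,p[:,:,::-1])"
```

```text
t 4.8 tcp [0.4514 0.177  0.2167] yaw_x 22.11 tilt 0.2 F [ 0.2 -0.6 -0.4] w 0.0231
0.0022 0.0041 0.1083 0.0003; 0.0024 0.0042 0.1665 0.0003;
```

View pics/scene3.png

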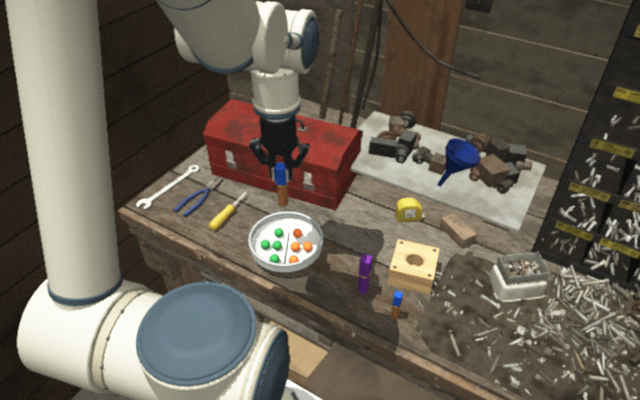

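View pics/top3.png

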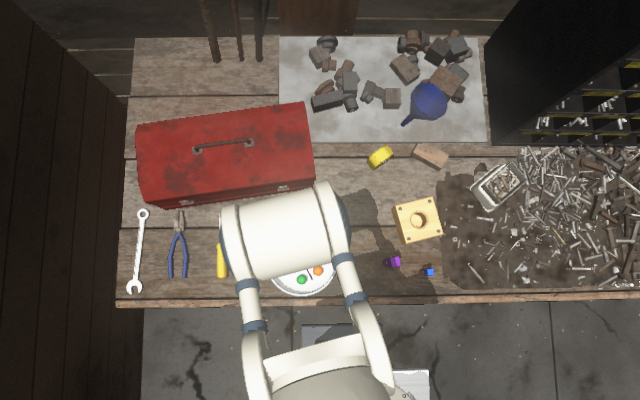

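The scene view is clear: beads in the pan (286,242), stick upright above it (foot at 283,205). I'm lowering it at the bead-free point on the line.

Emit:
{"op": "servo_tool", "data": {"targets": "0 0.002 0.004 0 0;0 0.002 0.004 0.03 0;0 0.002 0.004 0.07 0;0 0.002 0.004 0.1 0;0 0.002 0.004 0.13 0;0 0.002 0.004 0.15 0;0 0.002 0.004 0.165 0;0 0.002 0.004 0.165 0"}}

```text
time: 5.7
tcp_pos: [0.4547, 0.1722, 0.0843]
ee_rot: [3.084, 0.596, -0.006]
force: [0.1, -0.4, -0.7]
grip_width: 0.0234
```

```bash
cat >> h.py <<'E'
PC=np.array([.4335,.164])
def circ(a0,step,n,r0,r1,z=.0842,**k):
    """clockwise arc points: a0 start angle deg, radii r0->r1"""
    rr=np.linspace(r0,r1,n);plan([(PC[0]+r*np.cos(np.radians(a0-step*(i+1))),PC[1]+r*np.sin(np.radians(a0-step*(i+1))),z) for i,r in enumerate(rr)],**k)
def where():
    s=manip.state();d=s["tcp_pos"][:2]-PC;print("pan r %.4f ang %.1f"%(np.hypot(*d),np.degrees(np.arctan2(d[1],d[0]))),"z",round(s["tcp_pos"][2],4),"F",np.round(s["force"],1))
E
python3 -c "
from h import *
where();circ(27,15,8,.025,.040,yaw=22)"
```

```text
pan r 0.0227 ang 21.3 z 0.0843 F [ 0.1 -0.4 -0.7]
t 5.7 tcp [0.4547 0.1722 0.0843] yaw_x 21.89 tilt 0.23 F [ 0.1 -0.4 -0.7] w 0.0234
0.0024 0.0051 0.0001 -0.0003; 0.0024 0.0140 0.0001 -0.0003; -0.0003 0.0232 0.0001 -0.0003; -0.0058 0.0318 0.0002 -0.0003; -0.0140 0.0391 0.0002 -0.0003; -0.0244 0.0441 0.0002 -0.0003; -0.0365 0.0463 0.0003 -0.0003; -0.0494 0.0450 0.0003 -0.0003;
```

Emit:
{"op": "servo_tool", "data": {"targets": "0 0.002 0.005 0 0;0 0.002 0.014 0 0;0 0 0.023 0 0;0 -0.006 0.032 0 0;0 -0.014 0.039 0 0;0 -0.024 0.044 0 0;0 -0.036 0.046 0 0;0 -0.049 0.045 0 0"}}

```text
time: 6.5
tcp_pos: [0.4308, 0.1237, 0.0845]
ee_rot: [3.084, 0.596, -0.006]
force: [-0.1, -0.0, -0.5]
grip_width: 0.0233
```

```bash
python3 -c "
from h import *
where();circ(-93,15,8,.042,.042,yaw=22)
p,d=manip.read_camera('scene');cv2.imwrite('pics/s4.png',cv2.resize(p[150:290,210:370,::-1],None,fx=4,fy=4,interpolation=2))"
```

```text
pan r 0.0403 ang -93.8 z 0.0845 F [-0.1 -0.  -0.5]
t 6.5 tcp [0.4308 0.1237 0.0845] yaw_x 21.88 tilt 0.23 F [-0.1 -0.  -0.5] w 0.0233
-0.0118 -0.0052 0.0004 -0.0003; -0.0211 -0.0153 0.0005 -0.0003; -0.0274 -0.0274 0.0005 -0.0003; -0.0304 -0.0408 0.0005 -0.0003; -0.0299 -0.0545 0.0005 -0.0003; -0.0258 -0.0675 0.0005 -0.0003; -0.0184 -0.0791 0.0005 -0.0003; -0.0084 -0.0884 0.0004 -0.0003;
```

View pics/s4.png

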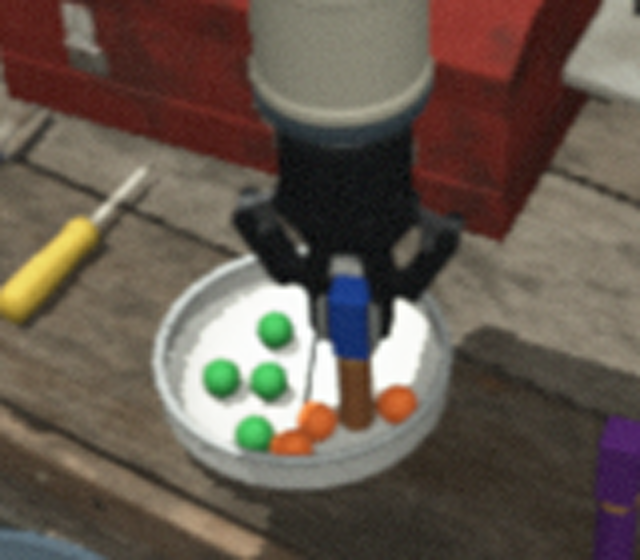

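Works well: the stick (355,400) is pushing orange beads round the near side and the fingers are clear of the pan. Continuing.

Emit:
{"op": "servo_tool", "data": {"targets": "0 -0.012 -0.005 0 0;0 -0.021 -0.015 0 0;0 -0.027 -0.027 0 0;0 -0.03 -0.041 0 0;0 -0.03 -0.054 0 0;0 -0.026 -0.067 0 0;0 -0.018 -0.079 0 0;0 -0.008 -0.088 0 0"}}

```text
time: 7.35
tcp_pos: [0.3968, 0.1877, 0.0844]
ee_rot: [3.084, 0.597, -0.01]
force: [-0.3, -0.7, -1.0]
grip_width: 0.0231
```

```bash
python3 -c "
from h import *
where();circ(147,15,8,.042,.042,yaw=22)"
```

```text
pan r 0.0437 ang 147.2 z 0.0844 F [-0.3 -0.7 -1. ]
t 7.35 tcp [0.3968 0.1877 0.0844] yaw_x 21.93 tilt 0.35 F [-0.3 -0.7 -1. ] w 0.0231
0.0135 -0.0047 0.0002 -0.0002; 0.0269 -0.0077 0.0001 -0.0002; 0.0405 -0.0071 0.0000 -0.0002; 0.0536 -0.0030 -0.0001 -0.0002; 0.0652 0.0043 -0.0001 -0.0002; 0.0745 0.0144 -0.0002 -0.0002; 0.0808 0.0266 -0.0002 -0.0002; 0.0838 0.0399 -0.0003 -0.0002;
```

Emit:
{"op": "servo_tool", "data": {"targets": "0 0.013 -0.005 0 0;0 0.027 -0.008 0 0;0 0.041 -0.007 0 0;0 0.054 -0.003 0 0;0 0.065 0.004 0 0;0 0.074 0.014 0 0;0 0.081 0.027 0 0;0 0.084 0.04 0 0"}}

```text
time: 8.15
tcp_pos: [0.472, 0.1822, 0.084]
ee_rot: [3.084, 0.597, -0.009]
force: [-0.7, -0.2, -0.3]
grip_width: 0.0232
```

```bash
python3 -c "
from h import *
where();circ(27,15,8,.042,.042,yaw=22)
p,d=manip.read_camera('scene');cv2.imwrite('pics/s5.png',cv2.resize(p[150:290,210:370,::-1],None,fx=4,fy=4,interpolation=2))"
```

```text
pan r 0.0426 ang 25.2 z 0.084 F [-0.7 -0.2 -0.3]
t 8.15 tcp [0.472  0.1822 0.084 ] yaw_x 21.91 tilt 0.34 F [-0.7 -0.2 -0.3] w 0.0232
-0.0014 0.0121 -0.0003 -0.0003; -0.0055 0.0252 -0.0003 -0.0003; -0.0129 0.0368 -0.0002 -0.0003; -0.0230 0.0461 -0.0002 -0.0003; -0.0351 0.0524 -0.0001 -0.0003; -0.0485 0.0554 -0.0000 -0.0003; -0.0622 0.0548 0.0000 -0.0003; -0.0752 0.0507 0.0001 -0.0003;
```

View pics/s5.png

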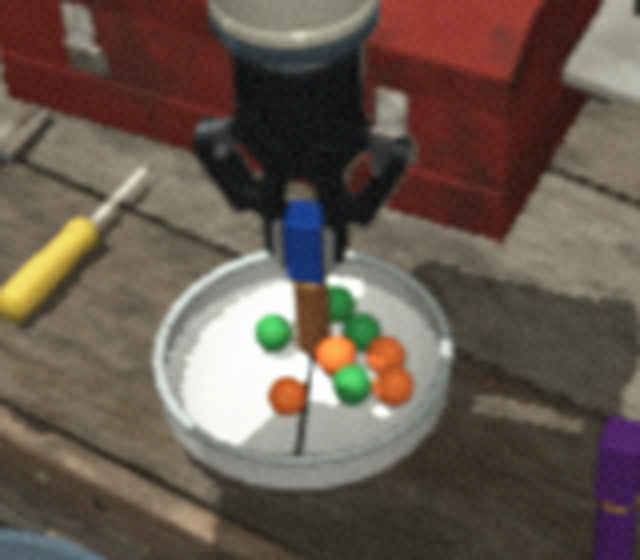

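After one round all 8 beads are in the pan and the colours are already mixing. Second round.

Emit:
{"op": "servo_tool", "data": {"targets": "0 -0.001 0.012 0 0;0 -0.006 0.025 0 0;0 -0.013 0.037 0 0;0 -0.023 0.046 0 0;0 -0.035 0.052 0 0;0 -0.049 0.055 0 0;0 -0.062 0.055 0 0;0 -0.075 0.051 0 0"}}

```text
time: 9.0
tcp_pos: [0.4313, 0.1206, 0.0844]
ee_rot: [3.084, 0.596, -0.008]
force: [0.8, 0.9, -0.2]
grip_width: 0.0232
```

```bash
python3 -c "
from h import *
where();circ(-93,15,8,.042,.042,yaw=22)"
```

```text
pan r 0.0434 ang -93.0 z 0.0844 F [ 0.8  0.9 -0.2]
t 9.0 tcp [0.4313 0.1206 0.0844] yaw_x 21.87 tilt 0.31 F [ 0.8  0.9 -0.2] w 0.0232
-0.0108 -0.0090 0.0003 -0.0004; -0.0201 -0.0191 0.0004 -0.0004; -0.0265 -0.0312 0.0004 -0.0004; -0.0295 -0.0446 0.0004 -0.0004; -0.0289 -0.0583 0.0004 -0.0004; -0.0248 -0.0713 0.0004 -0.0004; -0.0175 -0.0829 0.0004 -0.0004; -0.0074 -0.0922 0.0003 -0.0004;
```

Emit:
{"op": "servo_tool", "data": {"targets": "0 -0.011 -0.009 0 0;0 -0.02 -0.019 0 0;0 -0.026 -0.031 0 0;0 -0.03 -0.045 0 0;0 -0.029 -0.058 0 0;0 -0.025 -0.071 0 0;0 -0.017 -0.083 0 0;0 -0.007 -0.092 0 0"}}

```text
time: 9.8
tcp_pos: [0.399, 0.1881, 0.0845]
ee_rot: [3.084, 0.597, -0.008]
force: [-0.6, -0.2, -0.7]
grip_width: 0.0232
```

```bash
python3 -c "
from h import *
where();circ(147,15,8,.042,.042,yaw=22)"
```

```text
pan r 0.0421 ang 145.1 z 0.0845 F [-0.6 -0.2 -0.7]
t 9.8 tcp [0.399  0.1881 0.0845] yaw_x 21.9 tilt 0.3 F [-0.6 -0.2 -0.7] w 0.0232
0.0107 -0.0053 0.0003 -0.0003; 0.0241 -0.0083 0.0002 -0.0003; 0.0378 -0.0077 0.0001 -0.0003; 0.0509 -0.0036 0.0001 -0.0003; 0.0625 0.0037 -0.0000 -0.0003; 0.0717 0.0138 -0.0001 -0.0003; 0.0781 0.0260 -0.0001 -0.0003; 0.0811 0.0393 -0.0001 -0.0003;
```

Emit:
{"op": "servo_tool", "data": {"targets": "0 0.011 -0.005 0 0;0 0.024 -0.008 0 0;0 0.038 -0.008 0 0;0 0.051 -0.004 0 0;0 0.062 0.004 0 0;0 0.072 0.014 0 0;0 0.078 0.026 0 0;0 0.081 0.039 0 0"}}

```text
time: 10.6
tcp_pos: [0.4715, 0.1824, 0.084]
ee_rot: [3.084, 0.596, -0.008]
force: [-0.4, -0.1, -0.5]
grip_width: 0.0229
```

```bash
python3 -c "
from h import *
where();circ(27,15,8,.042,.042,yaw=22)
p,d=manip.read_camera('scene');cv2.imwrite('pics/s6.png',cv2.resize(p[150:290,210:370,::-1],None,fx=4,fy=4,interpolation=2))"
```

```text
pan r 0.0422 ang 25.8 z 0.084 F [-0.4 -0.1 -0.5]
t 10.6 tcp [0.4715 0.1824 0.084 ] yaw_x 21.88 tilt 0.3 F [-0.4 -0.1 -0.5] w 0.0229
-0.0009 0.0126 -0.0002 -0.0003; -0.0050 0.0257 -0.0002 -0.0003; -0.0124 0.0373 -0.0001 -0.0003; -0.0225 0.0466 -0.0001 -0.0003; -0.0346 0.0529 -0.0000 -0.0003; -0.0480 0.0559 0.0001 -0.0003; -0.0617 0.0553 0.0001 -0.0003; -0.0747 0.0513 0.0002 -0.0003;
```

View pics/s6.png

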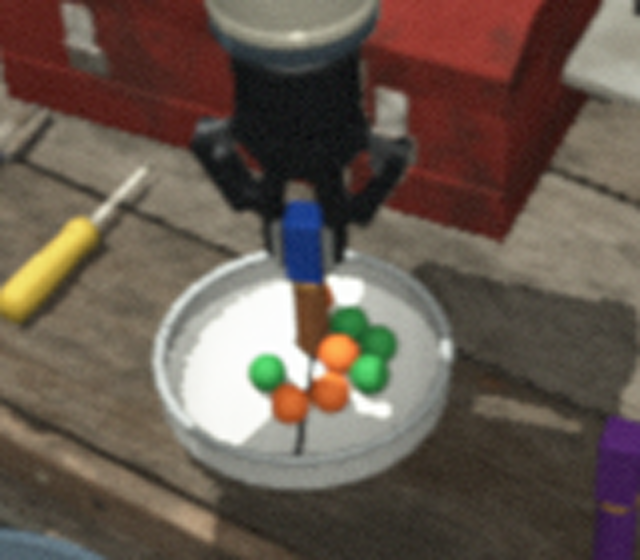

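Two rounds done. Orange has only just crossed the line, at (290,405), so I'll do another part-round for a safer margin.

Emit:
{"op": "servo_tool", "data": {"targets": "0 -0.001 0.013 0 0;0 -0.005 0.026 0 0;0 -0.012 0.037 0 0;0 -0.022 0.047 0 0;0 -0.035 0.053 0 0;0 -0.048 0.056 0 0;0 -0.062 0.055 0 0;0 -0.075 0.051 0 0"}}

```text
time: 11.45
tcp_pos: [0.4305, 0.1209, 0.0844]
ee_rot: [3.084, 0.595, -0.008]
force: [1.3, 0.3, -0.6]
grip_width: 0.0234
```

```bash
python3 -c "
from h import *
where();circ(-93,15,8,.042,.042,yaw=22)
p,d=manip.read_camera('scene');cv2.imwrite('pics/s7.png',cv2.resize(p[150:290,210:370,::-1],None,fx=4,fy=4,interpolation=2))"
```

```text
pan r 0.0432 ang -93.9 z 0.0844 F [ 1.3  0.3 -0.6]
t 11.45 tcp [0.4305 0.1209 0.0844] yaw_x 21.84 tilt 0.29 F [ 1.3  0.3 -0.6] w 0.0234
-0.0102 -0.0083 0.0004 -0.0004; -0.0194 -0.0184 0.0004 -0.0004; -0.0258 -0.0306 0.0004 -0.0004; -0.0288 -0.0439 0.0004 -0.0004; -0.0283 -0.0576 0.0004 -0.0004; -0.0242 -0.0707 0.0004 -0.0004; -0.0168 -0.0823 0.0004 -0.0004; -0.0068 -0.0916 0.0003 -0.0004;
```

View pics/s7.png

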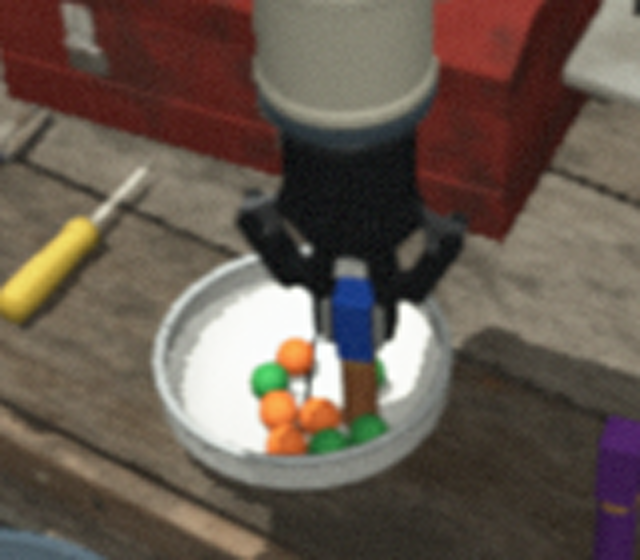

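```bash
cat >> h.py <<'E'
def side(pts,x0=210,y0=150,k=4,z=.020):
    ex=np.array([np.sin(np.radians(27.2)),-np.cos(np.radians(27.2))]);ey=np.array([np.cos(np.radians(27.2)),np.sin(np.radians(27.2))])
    for n,a,b in pts:
        w=atz("scene",x0+(a+.5)/k-.5,y0+(b+.5)/k-.5,z)[:2]-PC;print(n,"panx %.1f pany %.1f mm"%(w@ex*1e3,w@ey*1e3))
E
python3 -c "
from h import *
side([('o',320,413),('o',287,440),('o',279,408),('o',296,357),('g',268,380),('g',328,441),('g',368,431)])"
```

```text
o panx 13.8 pany -23.6 mm
o panx -3.6 pany -46.7 mm
o panx -11.9 pany -21.3 mm
o panx -6.8 pany 22.2 mm
g panx -21.8 pany 1.4 mm
g panx 21.3 pany -45.7 mm
g panx 44.8 pany -36.0 mm
```

Already well mixed: each colour has at least one bead on each side, 12 mm or more from the line. About 2.3 rounds are done, so I'm lifting out and checking.

Emit:
{"op": "servo_tool", "data": {"targets": "0 0 0 -0.01 0;0 0 0 -0.03 0;0 0 0 -0.06 0;0 0 0 -0.1 0;0 0 0 -0.15 0;0 0 0 -0.19 0;0 0 0 -0.2 0;0 0 0 -0.2 0"}}

```text
time: 12.3
tcp_pos: [0.4301, 0.1216, 0.2456]
ee_rot: [3.083, 0.596, -0.006]
force: [0.9, 0.2, -2.0]
grip_width: 0.0231
```

```bash
python3 -c "
from h import *
plan([(.49,0.02,.245),(.5283,-.1376,.245)],yaw=22)
p,d=manip.read_camera('scene');cv2.imwrite('pics/s8.png',cv2.resize(p[150:290,210:370,::-1],None,fx=4,fy=4,interpolation=2))"
```

```text
t 12.3 tcp [0.4301 0.1216 0.2456] yaw_x 21.88 tilt 0.24 F [ 0.9  0.2 -2. ] w 0.0231
0.0221 0.1457 0.0007 -0.0003; -0.0069 0.3464 0.0009 -0.0003;
```

View pics/s8.png

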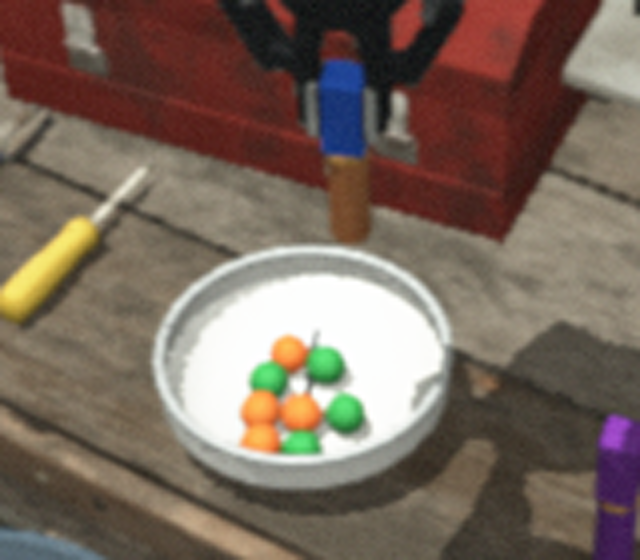

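```bash
python3 -c "
from h import *
p,d=manip.read_camera('scene')
cv2.imwrite('pics/s9.png',cv2.resize(p[215:275,245:325,::-1],None,fx=9,fy=9,interpolation=2))
side([('o',301,412),('o',260,409),('o',260,440),('o',290,353),('g',325,365),('g',268,380),('g',345,412),('g',300,445)])"
```

```text
o panx 2.1 pany -23.6 mm
o panx -23.5 pany -23.0 mm
o panx -20.0 pany -47.9 mm
o panx -11.0 pany 25.3 mm
g panx 12.3 pany 16.6 mm
g panx -21.8 pany 1.4 mm
g panx 29.1 pany -21.7 mm
g panx 4.7 pany -50.1 mm
```

View pics/s9.png

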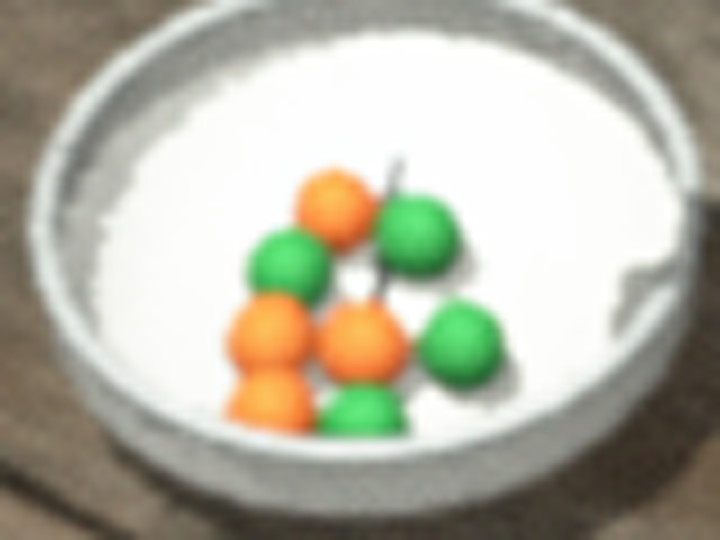

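On lifting, one orange bead rolled back onto the line (about 2 mm from it, crop px 360,345), so the +x side no longer clearly holds orange. There's plenty of time, so I'll re-enter at the free spot at +x (pan 42,5) and stir further.

```bash
python3 -c "
from h import *
plan([(.4571,.129,.245),(.4571,.129,.0842)],yaw=22)"
```

```text
t 12.4 tcp [0.429  0.1213 0.2436] yaw_x 21.87 tilt 0.46 F [ 0.   0.5 -0.7] w 0.0234
0.0361 0.0042 -0.0021 -0.0004; 0.0377 0.0043 0.1989 -0.0004;
```

Emit:
{"op": "servo_tool", "data": {"targets": "0 0.037 0.004 0 0;0 0.037 0.004 0.03 0;0 0.037 0.004 0.08 0;0 0.038 0.004 0.12 0;0 0.038 0.004 0.15 0;0 0.038 0.004 0.18 0;0 0.038 0.004 0.199 0;0 0.038 0.004 0.199 0"}}

```text
time: 13.2
tcp_pos: [0.4553, 0.129, 0.0813]
ee_rot: [3.084, 0.596, -0.021]
force: [-0.2, -0.3, 0.1]
grip_width: 0.0233
```

```bash
python3 -c "
from h import *
where();circ(-56,15,8,.040,.038,yaw=22)"
```

```text
pan r 0.0412 ang -58.1 z 0.0813 F [-0.2 -0.3  0.1]
t 13.2 tcp [0.4553 0.129  0.0813] yaw_x 21.87 tilt 0.77 F [-0.2 -0.3  0.1] w 0.0233
-0.0115 -0.0008 -0.0035 -0.0003; -0.0242 -0.0035 -0.0033 -0.0003; -0.0357 -0.0093 -0.0031 -0.0003; -0.0453 -0.0179 -0.0030 -0.0003; -0.0522 -0.0286 -0.0029 -0.0003; -0.0561 -0.0406 -0.0028 -0.0003; -0.0568 -0.0531 -0.0028 -0.0003; -0.0542 -0.0653 -0.0028 -0.0003;
```

Emit:
{"op": "servo_tool", "data": {"targets": "0 -0.011 -0.001 -0.003 0;0 -0.024 -0.004 -0.003 0;0 -0.036 -0.009 -0.003 0;0 -0.045 -0.018 -0.003 0;0 -0.052 -0.029 -0.003 0;0 -0.056 -0.041 -0.003 0;0 -0.057 -0.053 -0.003 0;0 -0.054 -0.065 -0.003 0"}}

```text
time: 14.0
tcp_pos: [0.3954, 0.162, 0.0844]
ee_rot: [3.084, 0.596, -0.021]
force: [1.0, 0.4, -1.1]
grip_width: 0.0232
```

```bash
python3 -c "
from h import *
where();circ(-176,15,8,.038,.040,yaw=22)"
```

```text
pan r 0.0381 ang -177.1 z 0.0844 F [ 1.   0.4 -1.1]
t 14.0 tcp [0.3954 0.162  0.0844] yaw_x 21.89 tilt 0.77 F [ 1.   0.4 -1.1] w 0.0232
0.0052 -0.0103 0.0002 -0.0003; 0.0130 -0.0200 0.0002 -0.0003; 0.0231 -0.0274 0.0000 -0.0003; 0.0349 -0.0320 -0.0001 -0.0003; 0.0476 -0.0334 -0.0003 -0.0003; 0.0602 -0.0314 -0.0005 -0.0003; 0.0721 -0.0262 -0.0006 -0.0003; 0.0822 -0.0181 -0.0008 -0.0003;
```

Emit:
{"op": "servo_tool", "data": {"targets": "0 0.005 -0.01 0 0;0 0.013 -0.02 0 0;0 0.023 -0.027 0 0;0 0.035 -0.032 0 0;0 0.048 -0.033 0 0;0 0.06 -0.031 0 0;0 0.072 -0.026 -0.001 0;0 0.082 -0.018 -0.001 0"}}

```text
time: 14.8
tcp_pos: [0.452, 0.1997, 0.0844]
ee_rot: [3.084, 0.596, -0.021]
force: [-0.1, -0.3, -1.0]
grip_width: 0.0231
```

```bash
python3 -c "
from h import *
where();circ(64,15,8,.040,.042,yaw=22)
p,d=manip.read_camera('scene');cv2.imwrite('pics/s10.png',cv2.resize(p[150:290,210:370,::-1],None,fx=4,fy=4,interpolation=2))"
```

```text
pan r 0.0402 ang 62.7 z 0.0844 F [-0.1 -0.3 -1. ]
t 14.8 tcp [0.452  0.1997 0.0844] yaw_x 21.89 tilt 0.77 F [-0.1 -0.3 -1. ] w 0.0231
0.0065 0.0100 0.0002 -0.0003; 0.0112 0.0222 0.0001 -0.0003; 0.0126 0.0354 0.0000 -0.0003; 0.0106 0.0485 0.0000 -0.0003; 0.0051 0.0607 0.0001 -0.0003; -0.0033 0.0712 0.0002 -0.0003; -0.0143 0.0792 0.0003 -0.0003; -0.0270 0.0841 0.0005 -0.0003;
```

View pics/s10.png

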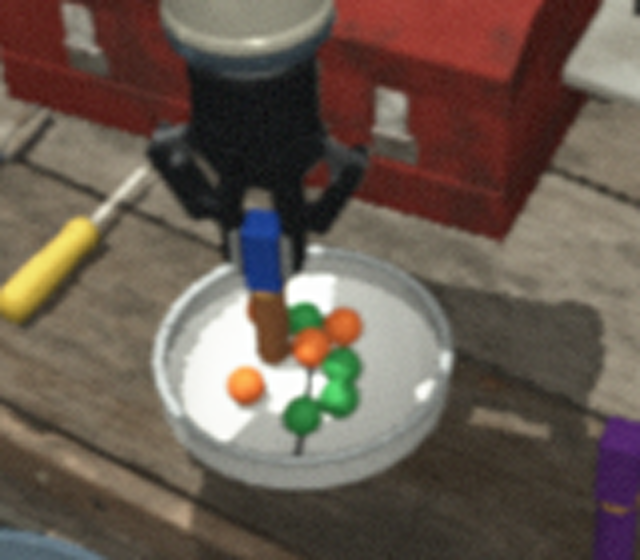

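```bash
python3 -c "
from h import *
side([('o',343,326),('o',310,347),('o',245,385),('g',305,318),('g',341,363),('g',338,398),('g',303,415),('stick?',273,360)])"
```

```text
o panx 20.0 pany 51.4 mm
o panx 1.0 pany 31.5 mm
o panx -35.6 pany -3.9 mm
g panx -5.3 pany 56.8 mm
g panx 22.2 pany 19.1 mm
g panx 23.5 pany -10.5 mm
g panx 3.6 pany -26.0 mm
stick? panx -21.0 pany 18.6 mm
```

Emit:
{"op": "servo_tool", "data": {"targets": "0 0.006 0.01 0 0;0 0.011 0.022 0 0;0 0.013 0.035 0 0;0 0.011 0.048 0 0;0 0.005 0.061 0 0;0 -0.003 0.071 0 0;0 -0.014 0.079 0 0;0 -0.027 0.084 0 0"}}

```text
time: 15.65
tcp_pos: [0.4579, 0.1281, 0.0847]
ee_rot: [3.084, 0.595, -0.019]
force: [0.3, 0.3, -1.0]
grip_width: 0.0229
```

Emit:
{"op": "servo_tool", "data": {"targets": "0 0 0 0 0;0 0 0 0 0;0 0 0 0 0"}}

```text
time: 15.95
tcp_pos: [0.4582, 0.1283, 0.0848]
ee_rot: [3.084, 0.596, -0.018]
force: [-0.9, -0.5, -0.5]
grip_width: 0.0232
```

```bash
python3 -c "
from h import *
where();circ(-57,15,8,.042,.042,yaw=22)
p,d=manip.read_camera('scene');cv2.imwrite('pics/s11.png',cv2.resize(p[150:290,210:370,::-1],None,fx=4,fy=4,interpolation=2))"
```

```text
pan r 0.0434 ang -55.3 z 0.0848 F [-0.9 -0.5 -0.5]
t 15.95 tcp [0.4582 0.1283 0.0848] yaw_x 21.86 tilt 0.65 F [-0.9 -0.5 -0.5] w 0.0232
-0.0155 -0.0005 0.0009 -0.0004; -0.0290 -0.0032 0.0011 -0.0004; -0.0412 -0.0093 0.0012 -0.0004; -0.0515 -0.0183 0.0013 -0.0004; -0.0591 -0.0297 0.0014 -0.0004; -0.0635 -0.0427 0.0015 -0.0004; -0.0644 -0.0564 0.0015 -0.0004; -0.0617 -0.0698 0.0015 -0.0004;
```

View pics/s11.png

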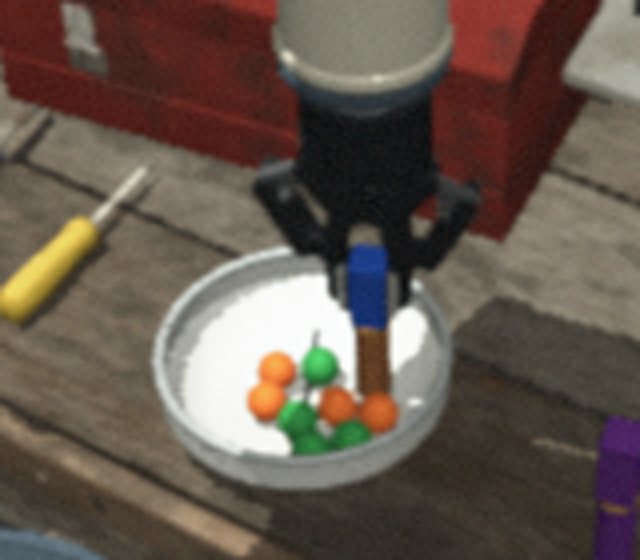

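```bash
python3 -c "
from h import *
side([('o',338,405),('o',379,412),('o',267,400),('o',276,370),('g',320,366),('g',297,418),('g',311,444),('g',351,436)])"
```

```text
o panx 24.2 pany -16.3 mm
o panx 50.0 pany -20.2 mm
o panx -20.2 pany -15.3 mm
o panx -18.0 pany 10.2 mm
g panx 9.3 pany 15.5 mm
g panx 0.2 pany -28.7 mm
g panx 11.3 pany -48.8 mm
g panx 34.8 pany -40.8 mm
```

Nearly there: the front green is on the line, with two oranges and three greens on the +x side. A slow 25° more should carry that green across.

```bash
python3 -c "
from h import *
where();circ(-56,4,7,.042,.042,yaw=22)"
```

```text
pan r 0.0433 ang -55.2 z 0.0848 F [-0.1 -0.1 -0.3]
t 16.0 tcp [0.4582 0.1284 0.0848] yaw_x 21.87 tilt 0.65 F [-0.1 -0.1 -0.3] w 0.0232
-0.0047 -0.0008 0.0008 -0.0004; -0.0083 -0.0004 0.0008 -0.0004; -0.0120 -0.0003 0.0008 -0.0004; -0.0156 -0.0004 0.0009 -0.0004; -0.0193 -0.0008 0.0009 -0.0004; -0.0229 -0.0014 0.0010 -0.0004; -0.0264 -0.0023 0.0010 -0.0004;
```

Emit:
{"op": "servo_tool", "data": {"targets": "0 -0.005 -0.001 0.001 0;0 -0.008 0 0.001 0;0 -0.012 0 0.001 0;0 -0.016 0 0.001 0;0 -0.019 -0.001 0.001 0;0 -0.023 -0.001 0.001 0;0 -0.026 -0.002 0.001 0;0 -0.026 -0.002 0.001 0"}}

```text
time: 16.8
tcp_pos: [0.4379, 0.1221, 0.0842]
ee_rot: [3.084, 0.596, -0.018]
force: [-1.2, 0.4, -1.1]
grip_width: 0.0235
```

Emit:
{"op": "servo_tool", "data": {"targets": "0 0 0 0 0;0 0 0 0 0;0 0 0 0 0;0 0 0 0 0"}}

```text
time: 17.2
tcp_pos: [0.4379, 0.1221, 0.0842]
ee_rot: [3.084, 0.596, -0.018]
force: [0.7, -1.0, -1.1]
grip_width: 0.0235
```

```bash
python3 -c "
from h import *
where()
p,d=manip.read_camera('scene');cv2.imwrite('pics/s12.png',cv2.resize(p[150:290,210:370,::-1],None,fx=4,fy=4,interpolation=2))"
```

```text
pan r 0.0422 ang -84.0 z 0.0842 F [ 0.7 -1.  -1.1]
```

View pics/s12.png

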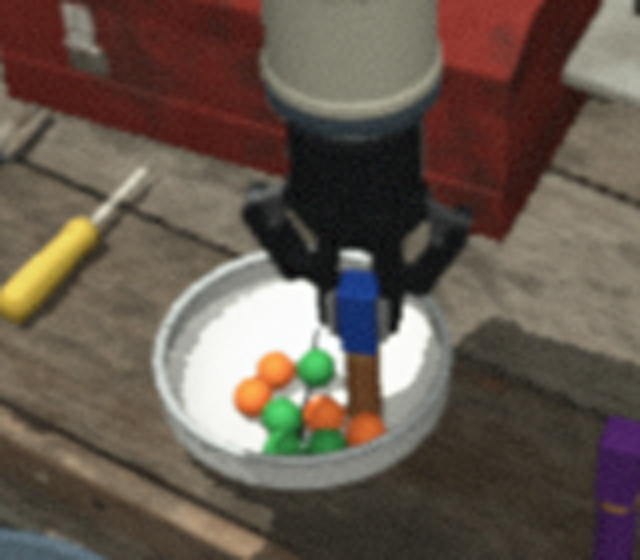

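Left of the line now: oranges (275,368) and (252,397), greens (282,415) and (285,442). Right: oranges (323,412) and (366,432), greens (327,440) and (316,367). Lifting gently.

Emit:
{"op": "servo_tool", "data": {"targets": "0 0 0 -0.01 0;0 0 0 -0.025 0;0 0 0 -0.05 0;0 0 0 -0.09 0;0 0 0 -0.14 0;0 0 0 -0.18 0;0 0 0 -0.2 0;0 0 0 -0.2 0"}}

```text
time: 18.05
tcp_pos: [0.4407, 0.1227, 0.2468]
ee_rot: [3.083, 0.596, -0.011]
force: [0.0, -0.1, -1.7]
grip_width: 0.0232
```

```bash
python3 -c "
from h import *
p,d=manip.read_camera('scene');cv2.imwrite('pics/s13.png',cv2.resize(p[150:290,210:370,::-1],None,fx=4,fy=4,interpolation=2))
plan([(.4335,.1220,.245),(.49,0.02,.245),(.5283,-.1376,.245)],yaw=22)"
```

```text
t 18.1 tcp [0.4401 0.1226 0.2452] yaw_x 21.87 tilt 0.54 F [-0.2 -1.1 -1.3] w 0.023
-0.0079 -0.0023 0.0003 -0.0004; 0.0102 0.1423 0.0000 -0.0004; -0.0188 0.3429 0.0001 -0.0004;
```

View pics/s13.png

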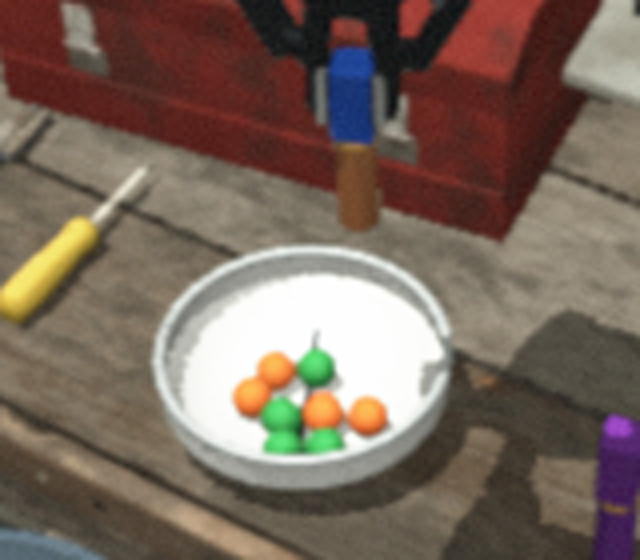

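```bash
python3 -c "
from h import *
side([('o',323,411),('o',368,415),('o',252,397),('o',276,369),('g',316,367),('g',281,416),('g',282,445),('g',324,443)])
p,d=manip.read_camera('scene')
cv2.imwrite('pics/s14.png',cv2.resize(p[215:275,245:325,::-1],None,fx=9,fy=9,interpolation=2))"
```

```text
o panx 15.5 pany -21.9 mm
o panx 43.5 pany -23.1 mm
o panx -29.8 pany -13.5 mm
o panx -18.1 pany 11.0 mm
g panx 6.9 pany 14.5 mm
g panx -9.8 pany -27.8 mm
g panx -6.2 pany -50.9 mm
g panx 19.1 pany -47.5 mm
```

View pics/s14.png

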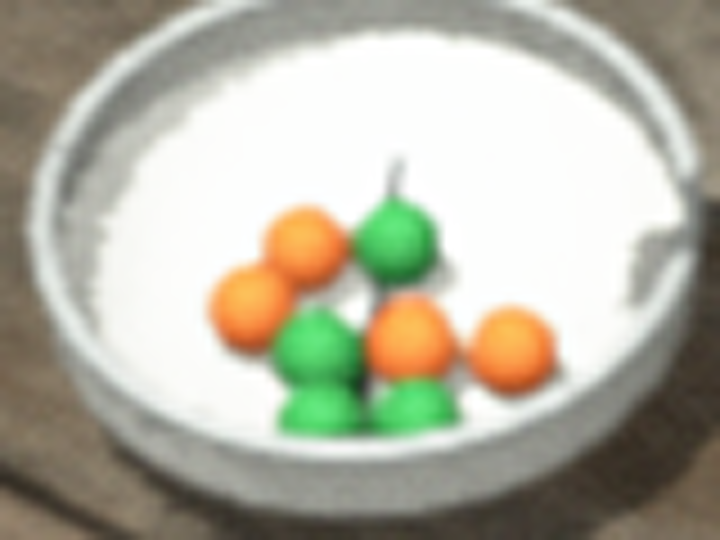

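The colours are split across the line. I'm moving to the stand; from there the top camera can verify before I put the stick down.

Emit:
{"op": "servo_tool", "data": {"targets": "0 0.002 0.04 0 0;0 0.002 0.09 0 0;0 0 0.14 0 0;0 -0.005 0.19 0 0;0 -0.01 0.24 0 0;0 -0.014 0.29 0 0;0 -0.018 0.33 0 0;0 -0.019 0.343 0 0"}}

```text
time: 18.95
tcp_pos: [0.5276, -0.1404, 0.2424]
ee_rot: [3.085, 0.592, -0.021]
force: [-0.1, 0.7, -1.3]
grip_width: 0.0232
```

Emit:
{"op": "servo_tool", "data": {"targets": "0 0 0 0 0;0 0 0 0 0;0 0 0 0 0"}}

```text
time: 19.25
tcp_pos: [0.5271, -0.1392, 0.242]
ee_rot: [-3.084, -0.594, 0.022]
force: [-0.0, 0.7, -1.1]
grip_width: 0.0233
```

```bash
python3 -c "
from h import *
plan([(.5283,-.1376,.245),(.5283,-.1376,.085)],yaw=22)
p,d=manip.read_camera('top');cv2.imwrite('pics/t15.png',cv2.resize(p[215:305,255:350,::-1],None,fx=6,fy=6,interpolation=2))
p,d=manip.read_camera('scene');cv2.imwrite('pics/s15.png',cv2.resize(p[150:330,320:520,::-1],None,fx=4,fy=3.3,interpolation=2))"
```

```text
t 19.25 tcp [ 0.5271 -0.1392  0.242 ] yaw_x 21.79 tilt 0.81 F [-0.   0.7 -1.1] w 0.0233
0.0021 -0.0013 -0.0037 -0.0006; 0.0049 -0.0007 0.1963 -0.0006;
```

View pics/t15.png

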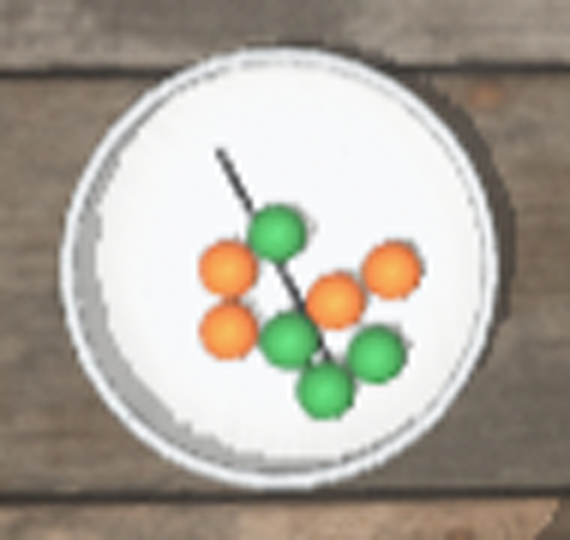

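View pics/s15.png

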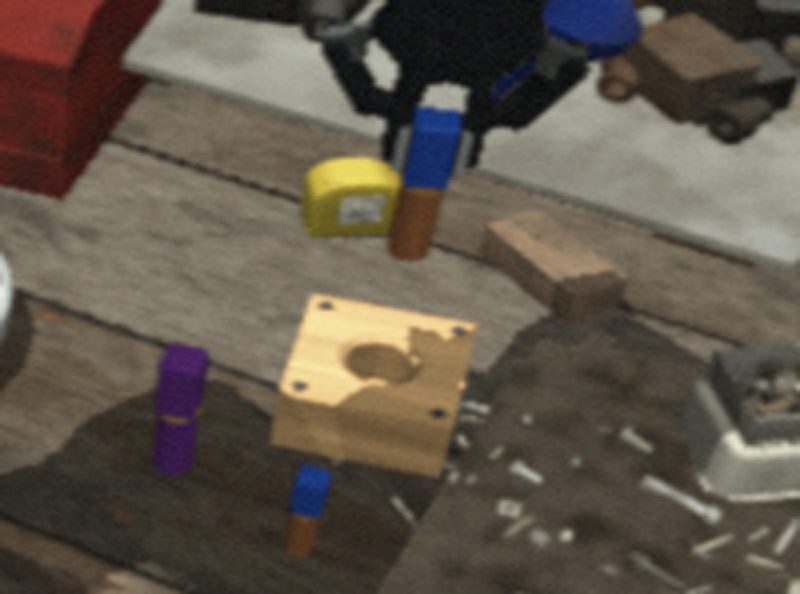

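```bash
python3 -c "
from h import *
f=lambda a,b,z:atz('top',255+(a+.5)/6-.5,215+(b+.5)/6-.5,z)[:2]
A=f(220,150,.005);B=f(342,384,.005)
u=(A-B)/np.linalg.norm(A-B);n=np.array([u[1],-u[0]]);print(np.linalg.norm(A-B),A/2+B/2)
for s,a,b in [('g',277,233),('o',228,269),('o',229,331),('o',336,300),('o',393,269),('g',289,340),('g',325,390),('g',377,353)]:
  print(s,np.round((f(a,b,.018)-A)@n*1e3,1))
"
```

```text
0.1145277750608375 [0.43377204 0.1640973 ]
g 5.2
o -20.6
o -32.3
o 14.3
o 42.2
g -11.4
g -7.6
g 19.4
```

Both views agree. On -x the oranges are at -21 and -32 mm and the greens at -11 and -8. On +x the oranges are at 14 and 42 and the greens at 19 and 5. Lowering the stirrer into its socket.

Emit:
{"op": "servo_tool", "data": {"targets": "0 0.002 -0.001 0 0;0 0.002 -0.001 0 0;0 0.003 -0.001 0.04 0;0 0.004 -0.001 0.08 0;0 0.004 -0.001 0.11 0;0 0.004 -0.001 0.13 0;0 0.004 -0.001 0.14 0;0 0.004 -0.001 0.15 0"}}

```text
time: 20.15
tcp_pos: [0.5287, -0.1377, 0.1223]
ee_rot: [3.085, 0.595, -0.021]
force: [-0.2, 0.2, -0.0]
grip_width: 0.023
```

```bash
python3 -c "
from h import *
plan([(.5283,-.1376,.1),(.5283,-.1376,.0855)])
p,d=manip.read_camera('scene');cv2.imwrite('pics/s16.png',cv2.resize(p[150:330,320:520,::-1],None,fx=4,fy=3.3,interpolation=2))"
```

```text
t 20.15 tcp [ 0.5287 -0.1377  0.1223] yaw_x 21.82 tilt 0.75 F [-0.2  0.2 -0. ] w 0.023
-0.0000 -0.0002 0.0278 0.0000; 0.0002 -0.0001 0.0460 0.0000;
```

View pics/s16.png

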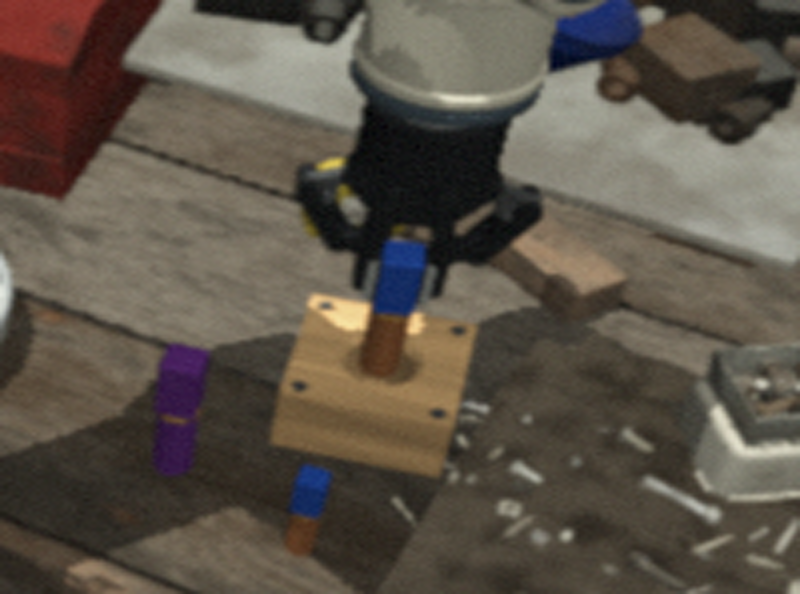

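The foot (384,372) is entering the socket cleanly with no side force. Lowering further.

Emit:
{"op": "servo_tool", "data": {"targets": "0 0 0 0.015 0;0 0 0 0.028 0;0 0 0 0.038 0;0 0 0 0.044 0;0 0 0 0.046 0;0 0 0 0.046 0;0 0 0 0.046 0"}}

```text
time: 20.9
tcp_pos: [0.5276, -0.1376, 0.0848]
ee_rot: [-3.084, -0.594, 0.022]
force: [-3.4, 1.4, 6.8]
grip_width: 0.0232
```

It's touching the socket floor at 6.8 N. Opening now.

Emit:
{"op": "servo_tool", "data": {"targets": "0.35 0 0 -0.001 0;0.4 0 0 -0.001 0;0.6 0 0 -0.001 0;0.8 0 0 -0.001 0;1 0 0 -0.001 0;1 0 0 -0.001 0;1 0 0 -0.001 0;1 0 0 -0.001 0"}}

```text
time: 21.7
tcp_pos: [0.5277, -0.1376, 0.0856]
ee_rot: [-3.084, -0.594, 0.022]
force: [-0.5, 0.4, -0.1]
grip_width: 0.0855
```

Emit:
{"op": "servo_tool", "data": {"targets": "1 0 0 -0.01 0;1 0 0 -0.04 0;1 0 0 -0.09 0;1 0 0 -0.14 0;1 0 0 -0.19 0;1 0 0 -0.22 0;1 0 0 -0.22 0;1 0 0 -0.22 0"}}

```text
time: 22.5
tcp_pos: [0.53, -0.1372, 0.2622]
ee_rot: [3.085, 0.594, -0.021]
force: [-0.9, 0.2, -0.5]
grip_width: 0.0856
```

```bash
python3 -c "
from h import *
plan([(.45,-.3,.26)])
p,d=manip.read_camera('scene');cv2.imwrite('pics/s17.png',p[:,:,::-1])"
```

```text
t 22.5 tcp [ 0.53   -0.1372  0.2622] yaw_x 21.82 tilt 0.75 F [-0.9  0.2 -0.5] w 0.0856
-0.1685 0.1518 0.0045 0.0000;
```

View pics/s17.png

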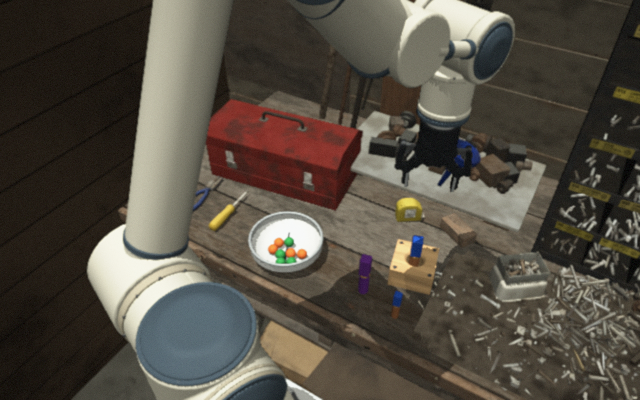

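The stirrer stands upright in its socket (417,247), all the other things are in place, and the gripper is clear. One last check of the beads and stand before handing in.

```bash
python3 -c "
from h import *
p,d=manip.read_camera('top');C=cloud('top',d)
cv2.imwrite('pics/t18.png',cv2.resize(p[205:305,255:350,::-1],None,fx=5,fy=5,interpolation=2))
p,d=manip.read_camera('scene');cv2.imwrite('pics/s18.png',cv2.resize(p[200:330,240:450,::-1],None,fx=3.5,fy=3.5,interpolation=2))"
```

```text
(no output)
```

View pics/t18.png

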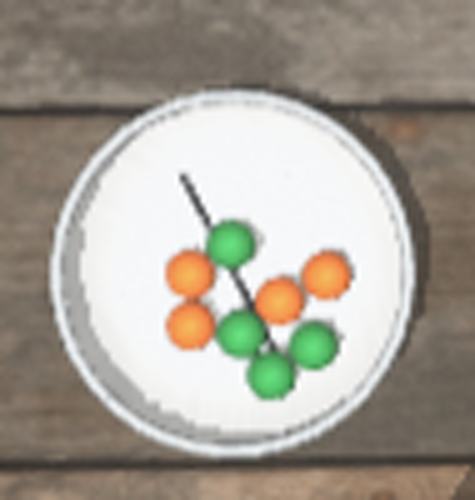

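View pics/s18.png

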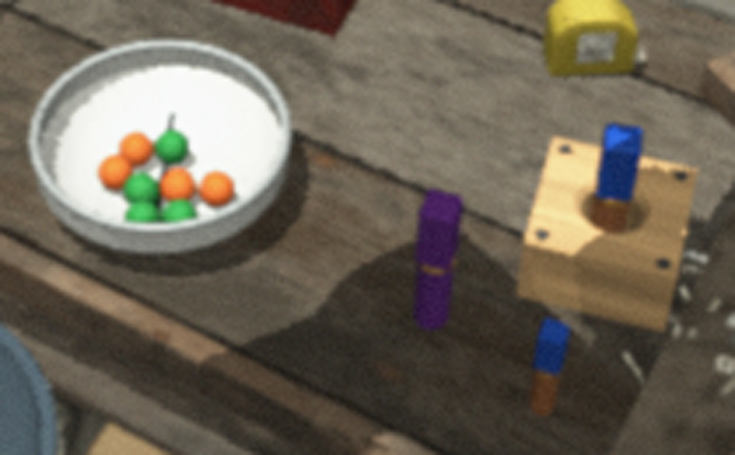

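All 8 beads are at rest in the pan, unchanged since the last look. The stirrer stands upright and the lookalikes haven't moved.

```bash
python3 -c "
from plant import manip
print(manip.finish_job())"
```

```text
the job is handed in; nothing more can be done
None
```

The beads are mixed, the stirrer is back standing in its socket, and the job was handed in at about 22.6 s of the 72 s.

- **Stirring:** I stirred clockwise at 38–44 mm radius, the foot about 4 mm off the floor. It went about 2.3 turns, then about 1.1 more.
- **Why twice:** after the first lift, an orange bead had rolled back onto the line. I put the stirrer in again for the extra turn.
- **Mix:** the distances below are bead centres from the black line, measured just before I put the stirrer back. The last pictures showed the beads unmoved.

| Side | Orange | Green |
|---|---|---|
| -x | 21 and 32 mm | 11 and 8 mm |
| +x | 14 and 42 mm | 19 and 5 mm |

- **Closest beads:** the two cameras agreed to about 2 mm. The greens at 5, 8 and 11 mm overlap the line with their edges, so the -x greens have the smallest margin.
- **Other checks:** all 8 beads are in the pan, and the fingers stayed about 30 mm above the rim while stirring. In the last pictures the stirrer stands upright and the other things look unmoved; I judged those by eye and did not measure them. The pliers were partly hidden by the arm in the last wide picture. I saw no failed check at the end.

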